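Show the apprentice which pulley goes on which spindle

ROBOT

A 6-joint arm with a two-finger parallel gripper is mounted at the origin on the work surface. World frame = base frame: x ahead of the robot, y to its left, z up, the work surface at z = 0. Lengths are in m, angles in rad, forces in N, time in s.
With the tool pointing down it reaches from about 0.275 to 0.85 m from the base axis. Payload 19 kg.
Tool frame: the origin (TCP) lies between the finger pads, 19 mm behind the fingertips; this is the grasp point; z points along the fingers, y is the line along which they close (so a half turn about z gives the same grasp; the last joint's range is limited). The gripper opens to 85 mm and grips with 20 to 120 N. Pads are 22 mm wide; open, the fingers measure 114 mm over their backs; the gripper's body (76 mm by 85 mm) begins 54 mm behind the grasp point. The pads swing forward as they close: fully open they stand 13 mm farther back than shut.
Start: joints at [0.967, 0.15, 1.437, -0, 1.554, -0.134], TCP at [0.26, 0.513, 0.25] pointing down, gripper open.
Joint ranges: [-2.8, 2.8], [-0.68, 2.1], [0.12, 2.68], [-1.39, 4.53], [0.16, 2.79], [-2.81, 2.81]. Speed limits (rad/s): [1.89, 1.89, 2.22, 3.01, 3.01, 3.01].

INTERFACE

Orientations are given as a rotation vector (axis times angle).
In Python, from rig import r gives the robot as it stands.
- The arm moves only by the tool move_arm, never from a script. Its argument "motion" is a list of rows, each a list of 5 numbers: the shift along the world's x, y, z in cm, then the turn about the world's z in degrees, then the opening, from 0 (shut) to 1 (fully open). In form: [[tx, ty, tz, spin, gripper], ...]. A call has exactly 10 rows; each row is the pose to reach, as a shift and turn from the pose commanded when the call began; what a row does not reach only later rows make up. A row lasts 1/10 s, in which the tool goes at most 50 mm and 8.59 degrees, less where a joint would pass 70% of its speed; a pose out of reach is approached as far as the arm can. A call with a gripper value outside its range is refused whole. The fingers move at their own pace and stop on an object; "force" is the grip in N (left out, the last holds). Time passes only in rows, so rows that repeat a pose let the fingers close, or fill a call up. It gives the time, the measured TCP pose, the force, the opening and the grip force at its end, in the units of the state.
- r.state(): the state, without advancing time (a new reading comes with each control period).
- r.read_camera(name): name is "scene" or "top" or "wrist"; returns (picture, depth): 384x512x3 uint8, red, green, blue; 384x512 float32, m along the optical axis (not along the pixel's ray), 0 where there is no reading.
- r.calibration(name): a dict with "fx", "fy", "cx", "cy" (pixels), "R" (3x3) and "t" (3): a world point X has camera coordinates R X + t; the wrist camera has in their place "tool_from_camera" (4x4, takes a point from camera to tool coordinates, whose origin is the TCP and whose axes are the flange's). Camera axes: x right, y down, z forward; pixel columns grow to the right and rows downward; lengths in m; the calibration is good to about 2 mm. The wrist camera is an equidistant fisheye: a pixel r from the principal point sees the ray r / f radians off the axis. A picture is of the moment at which its call begins: read the wrist's pose just before it. calibration takes no time and is no camera call.
- r.finish_job(): hands the job in; it is judged then, once.
The state is a dict: "clock": time; "joints": joint angles; "qd": joint speeds; "tau": joint torques, N m; "tcp_pos": TCP position; "tool_rot": TCP orientation; "wrist_force": force on the tool from outside, world axes, zero at the start; "torque": the same for the moment, N m; "gripper_width": finger opening in m; "finger_force": force on a finger pad.
Only numpy, scipy, OpenCV 4.12 (cv2) and the standard library are available. Lean on these libraries where they do the work, as an engineer would, in place of code of your own. Each camera call takes 0.05 s, during which the arm holds its last target. There are 200 camera calls.

TASK

Press the call button to get the apprentice's attention, then show where the next part goes: point down at the stepped pulley on the green mat, holding the fingertips still a couple of centimetres above its middle for at least two seconds, and then point in the same way at the tip of the tallest spindle on the steel base plate, where the pulley belongs, again for at least two seconds. Point without touching or moving any of the parts, the spindles or the plate, leave everything else on the bench where it stands, and do not bring the tool low over the middle of the other two parts or the other two spindles. Finally draw the tool at least a hand's breadth away from the spindle and stop there, touching nothing.

Things in the scene. Friction and masses are not known exactly. Their poses are not given: they have to be found in the camera images.
- call (a joint): travel of the call button's cap, in m: 0 is up, 0.006 is fully down (straight down); a spring resists, 4 N holds it fully down, and it returns by itself; it counts as pressed beyond 0.0035
- call_top (a point): middle of the top face of the call button's cap (a white round cap, 32 mm across, in a black round housing 48 mm across standing alone on the table), 22 mm above the table when up; z up
- pulley: the stepped pulley: loose, bare aluminium, upright like a three-tier cake, 50 mm across at the foot, then 38 mm, then 26 mm at the top, 36 mm tall, with a dark 10 mm bore mark in its top; origin at the centre of its underside, z up; stands on the 3 mm thick green mat
- pulley_top (a point): centre of the stepped pulley's top face, 36 mm above its origin; z up
- collar: the plain collar, another loose aluminium part on the mat: a flat ring, 48 mm outside, 24 mm hole, 14 mm tall; origin at the centre of its underside, z up
- collar_top (a point): centre of the collar's hole at the height of its top face, 14 mm above its origin; z up
- roller: the waisted roller, another loose aluminium part on the mat: 44 mm across at foot and top, 24 mm at the waist, 34 mm tall; origin at the centre of its underside, z up
- roller_top (a point): centre of the roller's top face, 34 mm above its origin; z up
- plate: fixed dark steel gearbox base plate lying on the table, 120 mm (its x) by 200 mm (its y), 12 mm thick; origin at the centre of its underside; carries the three upright spindles in a row along its y, 60 mm apart, in any order
- spindle_tall: the tallest spindle: a fixed upright steel pin 10 mm across standing 70 mm above the plate, with a 28 mm boss 8 mm high at its foot; origin at its foot on the plate, z up
- spindle_tall_top (a point): centre of the tip of the tallest spindle, 70 mm above its origin; z up
- spindle_mid: the middle-height spindle, alike but 42 mm tall; origin at its foot, z up
- spindle_mid_top (a point): centre of its tip; z up
- spindle_short: the shortest spindle, alike but 22 mm tall; origin at its foot, z up
- spindle_short_top (a point): centre of its tip; z up
- glue: bystander: loose white squeeze bottle with a blue cap, 44 mm across, 110 mm tall, at the far side; origin at the centre of its underside
- jar: bystander: loose amber glass jar with a black cap, 48 mm across, 50 mm tall, at the far side; origin at the centre of its underside
- driver: bystander: loose screwdriver, 170 mm long, lying on the table between the robot and the mat; origin on its underside, about mid-length
Not all that is in view belongs to the job. What is shaped like the part that bears call but orange is not meant.

How it is judged:
By the outcome, as a careful person would: the job done as asked, in the order asked, and still so for the second after the job is handed in, with the robot touching nothing.
It also fails if it takes over 56 s, if anything falls off the work surface, if the arm or the gripper's body presses on something with over 40 N, if the wrist force passes 120 N, or if a joint passes its speed limit or range.

## Working session

There is one attempt and no reset: what is moved stays moved. The work goes in short steps, Python scripts to look and compute and a tool call to move; the robot and the scene stay as the last step left them, time stands still between calls to the robot, and variables do not carry over. Pictures are saved under pics/ and viewed, at most 10 in all, crops included, and the job is handed in when it is done.

Besides the shell and the picture viewer there is one more tool, called after "Call:" as name([rows], argument=value, ...), one row to a line, values as JSON. move_arm: Moves the arm, as the interface text tells. Its arguments: {"type":"object","properties":{"motion":{"type":"array","items":{"type":"array","items":{"type":"number"}}},"force":{"type":"number"}},"required":["motion"]}

```bash
mkdir -p pics; python3 - <<'E'
from rig import r
import numpy as np,cv2
for n in ["scene","top"]:
    p,d=r.read_camera(n); np.savez(n+".npz",p=p,d=d); cv2.imwrite(f"pics/{n}.png",p[...,::-1]); c=r.calibration(n);print(n,c)
print(r.state())
E
```

```text
scene {'fx': 364.4689597063364, 'fy': 364.4689597063364, 'cx': 257.6189337563861, 'cy': 185.968954028866, 'R': array([[ 0.42479806,  0.90528387,  0.00277774],
       [ 0.58026586, -0.26992793, -0.76839472],
       [-0.69486556,  0.32802441, -0.63997019]]), 't': array([-0.21268781, -0.254498  ,  1.30241979])}
top {'fx': 484.2924503823403, 'fy': 484.2924503823403, 'cx': 253.8162584394111, 'cy': 189.59839971394373, 'R': array([[ 0.00120073, -0.9997556 ,  0.02207493],
       [-0.98661326, -0.0047842 , -0.16300731],
       [ 0.16307309, -0.02158369, -0.98637788]]), 't': array([-0.03888125,  0.53860491,  1.05751996])}
{'clock': 0.1, 'joints': array([ 9.67000563e-01,  1.50948290e-01,  1.43791565e+00,  1.94803046e-05,
        1.55379470e+00, -1.33973566e-01]), 'qd': array([-0.00104413, -0.00010705, -0.00243989, -0.00012018,  0.0001481 ,
        0.00132711]), 'tau': array([ 5.52400685e-03, -7.14372110e+01, -5.71801400e+01, -2.25476429e-04,
        6.91475449e-03, -1.61636012e-05]), 'tcp_pos': array([0.26021277, 0.51254721, 0.24945436]), 'tool_rot': array([-7.31132935e-01, -3.05491695e+00,  1.55058474e-03]), 'wrist_force': array([-0.03055055, -0.57561034,  0.0144708 ]), 'torque': array([ 0.01711548,  0.02322403, -0.05986884]), 'finger_force': 0.0, 'gripper_width': 0.08520173722434739}
```

View pics/top.png

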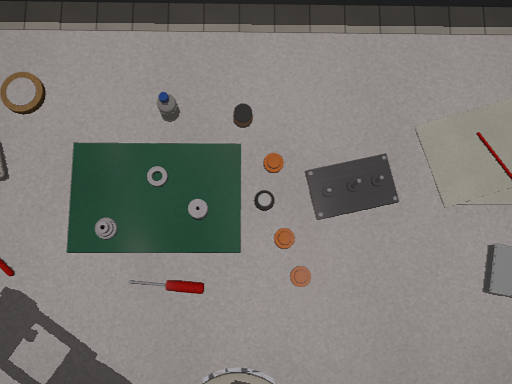

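View pics/scene.png

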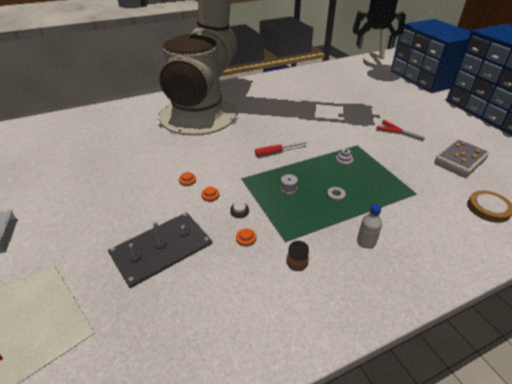

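Top view: the white button is at (264,200), with orange decoys at (273,162), (284,238) and (300,276). The pulley, the only three-tier part, is at (105,228), the roller at (198,208) and the collar at (157,176). The plate's spindles are near (328,190), (353,184) and (379,180). Next I'll confirm with one enlarged crop and measure.

```bash
cat > h.py <<'E'
import numpy as np,cv2
from rig import r
def ray(n,u,v):
    c=r.calibration(n);R=c["R"];o=-R.T@c["t"]
    return o,R.T@np.array([(u-c["cx"])/c["fx"],(v-c["cy"])/c["fy"],1])
def plane(n,u,v,z):
    o,d=ray(n,u,v);return o+d*(z-o[2])/d[2]
def cloud(n):
    d=np.load(n+".npz")["d"];c=r.calibration(n);v,u=np.mgrid[:384,:512]
    P=np.stack([(u-c["cx"])/c["fx"]*d,(v-c["cy"])/c["fy"]*d,d],-1)
    return (P-c["t"])@c["R"]
E
python3 - <<'E'
from h import *
t=np.load("top.npz")["p"];s=np.load("scene.npz")["p"]
def crop(p,x,y,w,h):return cv2.resize(p[y:y+h,x:x+w],(400,300),interpolation=cv2.INTER_CUBIC)
m=np.vstack([np.hstack([crop(t,300,145,104,78),crop(s,106,205,108,81)]),np.hstack([crop(t,85,210,48,36),crop(t,240,182,48,36)])])
cv2.imwrite("pics/m.png",m[...,::-1])
C=cloud("top");S=cloud("scene")
print("table",np.nanmedian(C[290:350,330:470,2]))
for n,u,v in[("pulley",105,228),("roller",198,208),("collar",157,176),("button",264,200)]:
    a=C[v-14:v+15,u-14:u+15].reshape(-1,3);z=a[:,2]
    print(n,np.percentile(z,[50,90,98]).round(4),plane("top",u,v,{"pulley":.039,"roller":.037,"collar":.017,"button":.022}[n]).round(4))
# white button cap
hsv=cv2.cvtColor(t,cv2.COLOR_RGB2HSV)
for n,(u,v),(zl,zh) in [("pulley",(105,228),(.034,.046)),("button",(264,200),(.018,.028))]:
    a=C[v-14:v+15,u-14:u+15].reshape(-1,3);k=(a[:,2]>zl)&(a[:,2]<zh);print(n,k.sum(),a[k].mean(0).round(4))
for n,A,sl in[("top",C,np.s_[150:222,300:402]),("scene",S,np.s_[205:286,106:214])]:
    z=A[sl][...,2];l,st_n=cv2.connectedComponents(((z>.024)&(z<.12)).astype(np.uint8))[::-1],0
    lab=l[0]
    for i in range(1,lab.max()+1):
        k=lab==i;q=A[sl][k];j=q[:,2].argmax();vv,uu=np.nonzero(k);print(n,k.sum(),q.mean(0).round(3),"max",q[j].round(4),"px",uu[j]+sl[1].start,vv[j]+sl[0].start)
E
```

```text
table 0.00014635734297853322
pulley [0.0055 0.037  0.0406] [0.4507 0.2964 0.039 ]
roller [0.0044 0.0376 0.0395] [0.497  0.0893 0.037 ]
collar [0.0039 0.0172 0.0199] [0.5744 0.1882 0.017 ]
button [0.0016 0.021  0.024 ] [ 0.5182 -0.0614  0.022 ]
pulley 110 [0.4531 0.3037 0.0382]
button 129 [ 0.5204 -0.0609  0.0217]
top 31 [ 0.567 -0.325  0.045] max [ 0.5651 -0.3287  0.0557] px 382 178
top 46 [ 0.553 -0.266  0.062] max [ 0.5545 -0.2707  0.0861] px 360 180
top 1 [ 0.564 -0.258  0.024] max [ 0.5635 -0.2577  0.0241] px 348 181
top 1 [ 0.554 -0.206  0.025] max [ 0.5537 -0.2058  0.0248] px 326 185
top 17 [ 0.542 -0.209  0.032] max [ 0.5399 -0.2103  0.0372] px 329 190
top 1 [ 0.544 -0.22   0.025] max [ 0.5442 -0.2195  0.0253] px 332 189
top 1 [ 0.54  -0.196  0.024] max [ 0.5396 -0.1963  0.0242] px 322 191
scene 95 [ 0.559 -0.269  0.057] max [ 0.5558 -0.2713  0.0843] px 153 222
scene 22 [ 0.545 -0.211  0.032] max [ 0.5433 -0.2108  0.0372] px 182 225
scene 61 [ 0.572 -0.327  0.042] max [ 0.5727 -0.3239  0.0572] px 132 244
```

View pics/m.png

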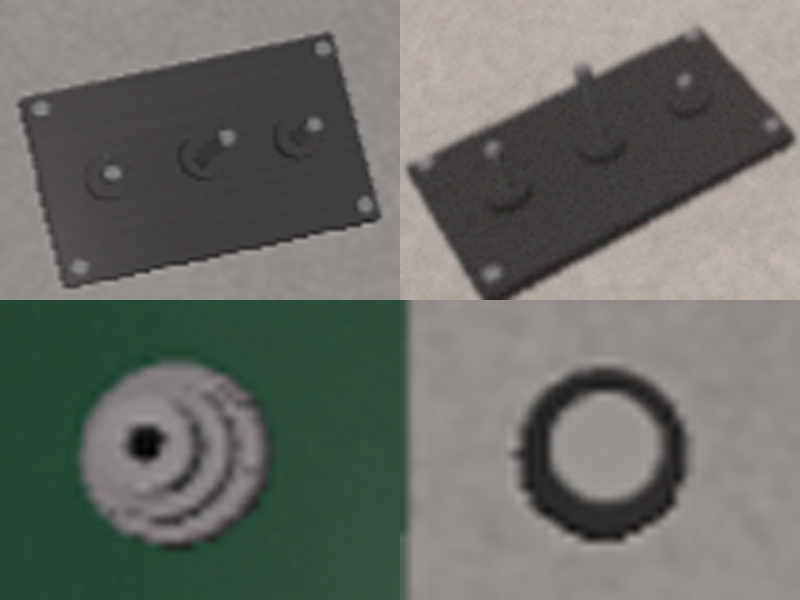

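The crop confirms the picks. The tallest spindle is the middle one, tip at top (359.3,180.4), depth z about 0.085. The pulley bore is at (102.5,227.2) and the white cap at (264.7,199.6).

```bash
python3 - <<'E'
from h import *
print("pulley",plane("top",102.1,226.7,.039),"button",plane("top",264.3,199.2,.022))
a=plane("top",358.9,179.9,.082);b=plane("scene",155.3,223,.082);print("tip",a,b)
p=np.load("scene.npz")["p"]
for n,(u,v),R,z in[("top",(102,227),5,.039),("scene",(345,153),12,.039),("scene",(240,206),10,.022),("top",(264,199),10,.022),("top",(359,180),4,.082),("scene",(155,223),4,.082)]:
    g=cv2.cvtColor(np.load(n+".npz")["p"],cv2.COLOR_RGB2GRAY)[v-R:v+R+1,u-R:u+R+1]
    th,m=cv2.threshold(g,0,255,cv2.THRESH_OTSU)
    if (u,v)==(102,227): m=255-m
    y,x=np.nonzero(m);w=(x.mean()+u-R,y.mean()+v-R);print(n,(u,v),len(x),np.round(w,1),plane(n,*w,z).round(4))
g=r.read_camera("top")
E
```

```text
pulley [0.45363513 0.30296684 0.039     ] button [ 0.52003319 -0.06207409  0.022     ]
tip [ 0.55545074 -0.26930006  0.082     ] [ 0.55834807 -0.26741125  0.082     ]
top (102, 227) 19 [103.1 227.7] [0.4513 0.3006 0.039 ]
scene (345, 153) 247 [343.7 147.1] [0.4369 0.3104 0.039 ]
scene (240, 206) 290 [240.5 203. ] [ 0.516  -0.0545  0.022 ]
top (264, 199) 260 [264.2 197.9] [ 0.523  -0.0619  0.022 ]
top (359, 180) 13 [358.6 180.2] [ 0.5547 -0.2686  0.082 ]
scene (155, 223) 52 [154.6 221.7] [ 0.5538 -0.2679  0.082 ]
```

Call:
move_arm([
  [2,-4.5,0,0,0],
  [4,-9,0,0,0],
  [6,-13.5,0,0,0],
  [8,-18,0,0,0],
  [10,-22.5,0,0,0],
  [12,-27,0,0,0],
  [14,-31.5,0,0,0],
  [16,-36,0,0,0],
  [18,-40,0,0,0],
  [20,-44.5,0,0,0],
])

```text
clock: 1.15
tcp_pos: [0.4606, 0.0659, 0.25]
tool_rot: [0.731, 3.055, 0.0]
wrist_force: [1.5, 0.2, 0.4]
gripper_width: 0.0001
finger_force: 0.0
```

Call:
move_arm([
  [2,-4.3,0,0,0],
  [4,-8.6,-2,0,0],
  [6,-12.9,-5,0,0],
  [6,-12.9,-9,0,0],
  [6,-12.9,-13,0,0],
  [6,-12.9,-17,0,0],
  [6,-12.9,-18.5,0,0],
  [6,-12.9,-19.5,0,0],
  [6,-12.9,-19.5,0,0],
  [6,-12.9,-19.5,0,0],
])

```text
clock: 2.15
tcp_pos: [0.5208, -0.0614, 0.0559]
tool_rot: [0.731, 3.054, -0.0]
wrist_force: [-0.5, 0.2, -0.0]
gripper_width: 0.0003
finger_force: 0.0
```

```bash
python3 - <<'E'
from h import *
p,d=r.read_camera("scene")
cv2.imwrite("pics/b.png",cv2.resize(p[140:260,180:340],(640,480),interpolation=cv2.INTER_CUBIC)[...,::-1]);s=r.state();print(s["tcp_pos"],s["wrist_force"])
E
```

```text
[ 0.5209596  -0.06144047  0.05617247] [0.43065776 0.8044729  0.7504315 ]
```

View pics/b.png

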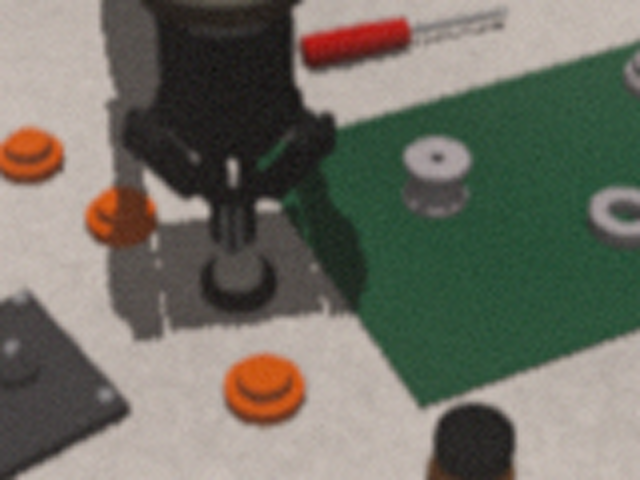

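The shut fingertips stand over the cap at crop (238,250), which is the white button. Now I'll press.

Call:
move_arm([
  [0,0,-0.5,0,0],
  [0,0,-1,0,0],
  [0,0,-1.3,0,0],
  [0,0,-1.6,0,0],
  [0,0,-1.8,0,0],
  [0,0,-2,0,0],
  [0,0,-2,0,0],
  [0,0,-2,0,0],
  [0,0,-2,0,0],
  [0,0,-2,0,0],
])

```text
clock: 3.2
tcp_pos: [0.5203, -0.0613, 0.035]
tool_rot: [-0.731, -3.055, 0.0]
wrist_force: [-3.5, 1.5, 3.8]
gripper_width: -0.0001
finger_force: 1.8
```

Call:
move_arm([
  [0,0,1,0,0],
  [0,0,3,0,0],
  [0,0,7,0,0],
  [0,0,11,0,0],
  [0,0,15,0,0],
  [-0.7,4,17,0,0],
  [-1.5,8,17,0,0],
  [-2.2,12,17,0,0],
  [-3,16,17,0,0],
  [-3.7,20,17,0,0],
])

```text
clock: 4.2
tcp_pos: [0.4827, 0.1402, 0.2059]
tool_rot: [0.731, 3.054, 0.0]
wrist_force: [0.1, 0.2, -0.1]
gripper_width: -0.0001
finger_force: 0.0
```

Call:
move_arm([
  [-0.8,4,0,0,0],
  [-1.5,8,0,0,0],
  [-2.3,12,0,0,0],
  [-3,16.3,0,0,0],
  [-3,16.3,-1,0,0],
  [-3,16.3,-4,0,0],
  [-3,16.3,-7,0,0],
  [-3,16.3,-9,0,0],
  [-3,16.3,-9,0,0],
  [-3,16.3,-9,0,0],
])

```text
clock: 5.2
tcp_pos: [0.4536, 0.3015, 0.1159]
tool_rot: [0.731, 3.055, 0.0]
wrist_force: [-0.1, 0.2, 0.2]
gripper_width: -0.0001
finger_force: 0.0
```

```bash
python3 - <<'E'
from h import *
s=r.state();p,d=r.read_camera("scene");q,d=r.read_camera("top")
a=cv2.resize(p[90:190,280:413],(400,300),interpolation=cv2.INTER_CUBIC);b=cv2.resize(q[180:270,50:170],(400,300))
cv2.imwrite("pics/p.png",np.hstack([a,b])[...,::-1]);print(s["tcp_pos"],s["wrist_force"])
E
```

```text
[0.4536193  0.30154648 0.11590763] [-0.05396661  0.21977852  0.24639792]
```

View pics/p.png

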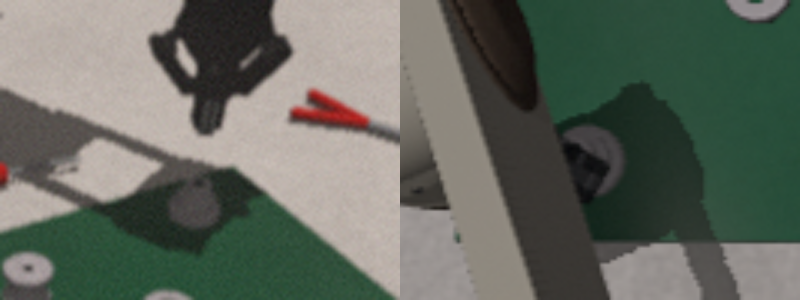

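The fingertips, at left crop (207,130), hang directly over the pulley at (195,200). I'll lower to 2 cm above it and hold.

Call:
move_arm([
  [0,0,-0.8,0,0],
  [0,0,-1.6,0,0],
  [0,0,-2.4,0,0],
  [0,0,-3.1,0,0],
  [0,0,-3.7,0,0],
  [0,0,-3.7,0,0],
  [0,0,-3.7,0,0],
  [0,0,-3.7,0,0],
  [0,0,-3.7,0,0],
  [0,0,-3.7,0,0],
])

```text
clock: 6.3
tcp_pos: [0.4534, 0.3017, 0.0782]
tool_rot: [0.731, 3.055, 0.0]
wrist_force: [0.4, 0.5, 0.6]
gripper_width: -0.0001
finger_force: 0.0
```

```bash
python3 - <<'E'
from h import *
s=r.state();p,d=r.read_camera("scene")
a=cv2.resize(p[110:185,300:400],(640,480),interpolation=cv2.INTER_CUBIC)
cv2.imwrite("pics/p2.png",a[...,::-1]);print(s["tcp_pos"])
E
```

```text
[0.45341684 0.3017141  0.07819847]
```

View pics/p2.png

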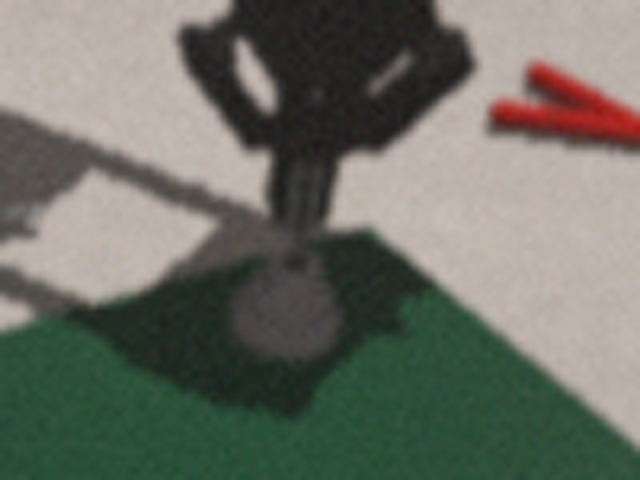

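Call:
move_arm([
  [0,0,0,0,0],
  [0,0,0,0,0],
  [0,0,0,0,0],
  [0,0,0,0,0],
  [0,0,0,0,0],
  [0,0,0,0,0],
  [0,0,0,0,0],
  [0,0,0,0,0],
  [0,0,0,0,0],
  [0,0,0,0,0],
])

```text
clock: 7.35
tcp_pos: [0.4533, 0.3017, 0.078]
tool_rot: [-0.731, -3.055, 0.0]
wrist_force: [0.2, -0.4, -0.0]
gripper_width: -0.0001
finger_force: 0.0
```

Call:
move_arm([
  [0,0,0,0,0],
  [0,0,0,0,0],
  [0,0,0,0,0],
  [0,0,0,0,0],
  [0,0,0,0,0],
  [0,0,0,0,0],
  [0,0,0,0,0],
  [0,0,0,0,0],
  [0,0,0,0,0],
  [0,0,0,0,0],
])

```text
clock: 8.35
tcp_pos: [0.4533, 0.3017, 0.078]
tool_rot: [-0.731, -3.055, 0.0]
wrist_force: [0.7, 0.4, -0.2]
gripper_width: 0.0003
finger_force: 0.0
```

The fingertips are at crop (297,230), about 2 cm directly above the bore at (295,258). I'll hold one more second, then go high to the spindle.

Call:
move_arm([
  [0,0,0,0,0],
  [0,0,0,0,0],
  [0,0,0,0,0],
  [0,0,0,0,0],
  [0,0,0,0,0],
  [0,0,1,0,0],
  [0,0,5,0,0],
  [0,0,9,0,0],
  [0,0,13,0,0],
  [0,0,17.2,0,0],
])

```text
clock: 9.35
tcp_pos: [0.4529, 0.3015, 0.2524]
tool_rot: [0.731, 3.055, 0.0]
wrist_force: [0.0, 0.0, 0.1]
gripper_width: 0.0001
finger_force: 0.0
```

Call:
move_arm([
  [0.8,-4.5,0,0,0],
  [1.6,-9,0,0,0],
  [2.4,-13.5,0,0,0],
  [3.3,-18,0,0,0],
  [4.1,-22.5,0,0,0],
  [4.9,-27,0,0,0],
  [5.7,-31.5,0,0,0],
  [6.5,-36,0,0,0],
  [7.3,-40.5,0,0,0],
  [8.1,-45,0,0,0],
])

```text
clock: 10.35
tcp_pos: [0.5342, -0.1503, 0.2509]
tool_rot: [0.731, 3.054, -0.0]
wrist_force: [0.8, 0.5, -0.1]
gripper_width: -0.0004
finger_force: 0.0
```

Call:
move_arm([
  [0.8,-4,0,0,0],
  [1.6,-8,0,0,0],
  [2.2,-12,0,0,0],
  [2.2,-12,0,0,0],
  [2.2,-12,-2,0,0],
  [2.2,-12,-5,0,0],
  [2.2,-12,-8,0,0],
  [2.2,-12,-9.5,0,0],
  [2.2,-12,-9.5,0,0],
  [2.2,-12,-9.5,0,0],
])

```text
clock: 11.35
tcp_pos: [0.5567, -0.2684, 0.1564]
tool_rot: [0.731, 3.054, -0.001]
wrist_force: [0.2, -0.2, 0.4]
gripper_width: -0.0
finger_force: 0.0
```

```bash
python3 - <<'E'
from h import *
s=r.state();p,d=r.read_camera("scene");q,d=r.read_camera("top")
a=cv2.resize(p[170:260,90:210],(400,300),interpolation=cv2.INTER_CUBIC);b=cv2.resize(q[140:230,295:415],(400,300))
cv2.imwrite("pics/s.png",np.hstack([a,b])[...,::-1]);print(s["tcp_pos"],s["wrist_force"])
E
```

```text
[ 0.55671633 -0.26838473  0.15640388] [ 0.19962762 -0.21099426  0.41027444]
```

View pics/s.png

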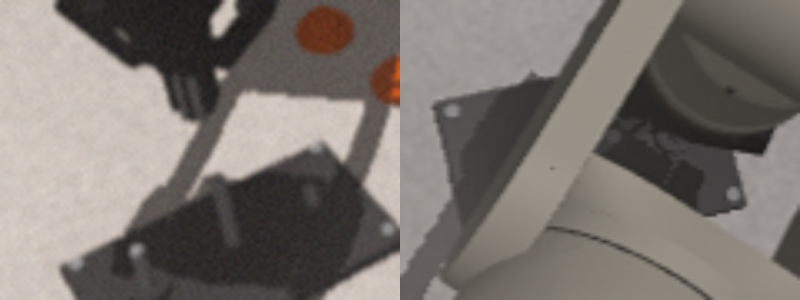

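The fingertips at left crop (197,115) lie on the extension of the tall spindle's axis, whose tip is at (215,182). I'll lower to 2 cm above the tip and hold.

Call:
move_arm([
  [0,0,-0.8,0,0],
  [0,0,-1.6,0,0],
  [0,0,-2.4,0,0],
  [0,0,-3,0,0],
  [0,0,-3.4,0,0],
  [0,0,-3.4,0,0],
  [0,0,-3.4,0,0],
  [0,0,-3.4,0,0],
  [0,0,-3.4,0,0],
  [0,0,-3.4,0,0],
])

```text
clock: 12.45
tcp_pos: [0.5564, -0.2684, 0.1212]
tool_rot: [0.731, 3.055, -0.0]
wrist_force: [-0.1, 0.9, 0.4]
gripper_width: -0.0002
finger_force: 0.0
```

```bash
python3 - <<'E'
from h import *
s=r.state();p,d=r.read_camera("scene")
a=cv2.resize(p[180:255,100:200],(640,480),interpolation=cv2.INTER_CUBIC)
cv2.imwrite("pics/s2.png",a[...,::-1]);print(s["tcp_pos"])
E
```

```text
[ 0.5563579  -0.26835752  0.12117887]
```

View pics/s2.png

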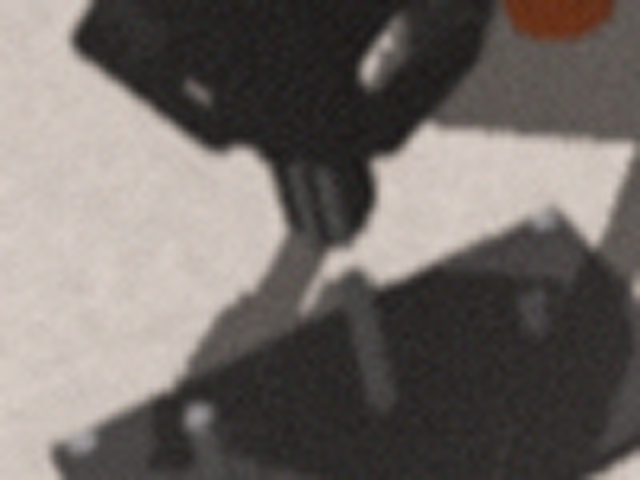

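Call:
move_arm([
  [0,0,0,0,0],
  [0,0,0,0,0],
  [0,0,0,0,0],
  [0,0,0,0,0],
  [0,0,0,0,0],
  [0,0,0,0,0],
  [0,0,0,0,0],
  [0,0,0,0,0],
  [0,0,0,0,0],
  [0,0,0,0,0],
])

```text
clock: 13.5
tcp_pos: [0.5563, -0.2684, 0.121]
tool_rot: [-0.731, -3.055, 0.0]
wrist_force: [0.8, -0.1, 0.3]
gripper_width: 0.0
finger_force: 0.0
```

Call:
move_arm([
  [0,0,0,0,0],
  [0,0,0,0,0],
  [0,0,0,0,0],
  [0,0,0,0,0],
  [0,0,0,0,0],
  [0,0,0,0,0],
  [0,0,0,0,0],
  [0,0,0,0,0],
  [0,0,0,0,0],
  [0,0,0,0,0],
])

```text
clock: 14.5
tcp_pos: [0.5563, -0.2683, 0.121]
tool_rot: [-0.731, -3.055, 0.0]
wrist_force: [-0.3, -0.8, -0.9]
gripper_width: 0.0002
finger_force: 0.0
```

```bash
python3 - <<'E'
from h import *
c=r.calibration("scene")
for z in(.14,.102,.082,.02):
    X=c["R"]@np.array([.5563,-.2684,z])+c["t"];print(z,((c["fx"]*X[0]/X[2]+c["cx"]-100)*6.4+3,(c["fy"]*X[1]/X[2]+c["cy"]-180)*6.4+3))
p,d=r.read_camera("scene");np.savez("s3.npz",p=p,d=d)
np.savez("tmp.npz",d=d);C=cloud("tmp")
q=C[200:240,130:180].reshape(-1,3)
for lo,hi in((.098,.106),(.106,.115),(.115,.125),(.07,.09),(.045,.07)):
    k=(q[:,2]>lo)&(q[:,2]<hi)&(abs(q[:,0]-.556)<.03)&(abs(q[:,1]+.268)<.03);print(lo,k.sum(),q[k].mean(0).round(4),q[k].min(0).round(3),q[k].max(0).round(3))
E
```

```text
0.14 (np.float64(319.9009221687033), np.float64(146.0325304334745))
0.102 (np.float64(341.6425768118172), np.float64(232.00784346726087))
0.082 (np.float64(352.5377419439108), np.float64(275.0917415496551))
0.02 (np.float64(384.1380595520421), np.float64(400.05220306570885))Traceback (most recent call last):
  File "<stdin>", line 6, in <module>
  File "h.py", line 9, in cloud
    d=np.load(n+".npz")["d"];c=r.calibration(n);v,u=np.mgrid[:384,:512]
                               ~~~~~~~~~~~~~^^^
ValueError: cameras: scene, top, wrist
```

The projected spindle tip, (352,275) at my commanded x,y, matches the seen tip at (355,278). So the aim is within about 2 mm and has been held over 2 s. Withdrawing straight up.

Call:
move_arm([
  [0,0,0,0,0],
  [0,0,0,0,0],
  [0,0,0,0,0],
  [0,0,0,0,0],
  [0,0,1,0,0],
  [0,0,4,0,0],
  [0,0,8,0,0],
  [0,0,12,0,0],
  [0,0,15,0,0],
  [0,0,18,0,0],
])

```text
clock: 15.55
tcp_pos: [0.5561, -0.2682, 0.3036]
tool_rot: [0.731, 3.054, -0.001]
wrist_force: [0.5, -0.1, -1.0]
gripper_width: 0.0001
finger_force: 0.0
```

Call:
move_arm([
  [0,0,0,0,0],
  [0,0,0,0,0],
  [0,0,0,0,0],
  [0,0,0,0,0],
  [0,0,0,0,0],
  [0,0,0,0,0],
  [0,0,0,0,0],
  [0,0,0,0,0],
  [0,0,0,0,0],
  [0,0,0,0,0],
])

```text
clock: 16.55
tcp_pos: [0.5563, -0.2683, 0.301]
tool_rot: [-0.731, -3.055, 0.0]
wrist_force: [1.1, -0.4, 0.5]
gripper_width: -0.0001
finger_force: 0.0
```

```bash
python3 - <<'E'
from rig import r
s=r.state();print(s["tcp_pos"],s["wrist_force"],abs(s["qd"]).max());print(r.finish_job())
E
```

```text
[ 0.55631252 -0.26834114  0.300963  ] [ 1.12864483 -0.39004749  0.54208866] 0.0017318796211752802
the job is handed in; nothing more can be done
None
```

I pressed the call button, pointed at the pulley and then the tallest spindle's tip for over two seconds each at about 2 cm, drew the tool 18 cm up and clear, and handed the job in at about 16.6 s; no verdict was returned.

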